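# Put the spare ink bottle behind the drop-bar gate of the bottle crate

### The job

Put the loose amber ink bottle from the desk away in the wooden bottle crate, upright in the lane of the amber bottle already there, in front of it; it goes in through the gate, its cap between the retaining rails. To open, press the gate in against its buffer until the drop bar is free of the keeper's lip, lift the bar over the keeper and swing the gate out. Then shut the gate until the bar has dropped back and is caught under the lip; leave the rose bottle on the desk alone and keep every bottle standing.

Things in the scene. Friction and masses are not known exactly. Their poses are not given: they have to be found in the camera images.
- crate: small wooden bottle crate, does not move, 128 mm wide (y). Origin under the middle of its floor; at yaw 0 its front (the gate) faces -x, its left is +y. Floor 8 mm thick, bottles stand at z = 8. Two lanes along x, 54 mm wide, centred on y = +29 and -29, parted by a 4 mm board. Clear inside from x = -66 (shut gate) to +52 mm (back board). Side boards end at z = 70
- rail_front (a point): front end of the middle one of three flat steel retaining rails on top of the crate (crate x = -40, y = 0, top z = 74 mm; 4 mm thick). They run to the back and overhang both edges of each lane by 6 mm; the slot left over the middle of a lane is about 42 mm wide, for the caps
- lane_left (a point): point on the crate floor at the front place of the left lane (crate x = -28, y = +29, z = 8 mm), axes as the crate's. The rear place of each lane is taken; a bottle in the front place has its origin within about 6 mm of here along the lane
- lane_right (a point): the same for the right lane (crate y = -29 mm)
- gate (a joint): hinge of the slatted wooden gate across the front, rad: 0 latched at rest, grows as its free (right) end swings out to the front, up to 1.9; -0.065 when pressed in to its solid stop. It stays where it is left (friction 0.03 N m). Near shut it bears on a sprung rubber buffer 128 mm from the hinge: about 1.5 N at rest, 4.5 N at the stop
- gate_hinge (a point): point on the gate's upright hinge axis at table height (crate x = -76, y = +68 mm), at the gate's left end. It turns with the gate: -y runs along the gate from hinge to free end, x points through the gate to the inside. The gate's wood lies 0 to 11 mm inside the axis; its rails end at z = 66 mm
- gate_post (a point): top centre of the tall wooden hand post at the gate's free end: 12 mm thick (through the gate) by 18 mm wide, 124 mm from the hinge axis and 5 mm inside it, top at z = 120 mm. It stands free above z = 66 mm (above 85 mm while the ramp lifts the bar before it): the place to push or pull the gate
- bar (a joint): pivot of the drop bar, rad: 0 lying on its rest pin, grows as it is lifted, up to 0.36; it falls by its own weight. Steel bar 144 x 8 x 14 mm, with knob 110 g, along the outside of the gate, swinging in the gate's plane; its free end reaches past the gate to the keeper. Lifted above 0.22 it passes over the keeper
- bar_pivot (a point): the bar's level pivot pin (x axis along the pin): 25 mm from the gate's hinge axis along the gate, 7 mm outside it, z = 55 mm
- bar_knob (a point): centre of the bar's upright red knob, 18 mm across and 31 mm high on a thin stem (z = 72 to 103 mm with the bar down); 57 mm from the pivot pin along the bar and 33 mm above it, 82 mm from the gate's hinge axis
- keeper_lip (a point): rear edge of the steel keeper's lip, fixed to the crate's right front corner (crate x = -82, y = -77, z = 67 mm; 18 mm wide). Latched, the lip covers 5 mm of the bar's top, 3 mm above it, so the bar lifts only with the gate pressed in below -0.04 rad. In front a 45 degree ramp, z = 46 to 70, lifts the bar as the gate shuts; it falls in behind the lip below -0.04 rad
- amber_ink: loose square bottle of amber (yellow-orange) ink on the desk, the one to put away: 45 x 45 mm, 56 mm high up to the shoulder, round white screw cap 29 mm across from z = 62 to 88 mm; origin under the centre of its base, z up, sides along x and y; 80 to 150 g
- rose_ink: the other loose bottle on the desk, same size, with pink-brown (rose) ink; stays where it is
- amber_in_crate: amber ink bottle of the same size standing at the back of one lane of the crate
- rose_in_crate: rose ink bottle of the same size standing at the back of the other lane
Mind the look-alikes: they are no part of the job. What is shaped like the amber_in_crate but turquoise is not meant.

How it is judged:
By the outcome, as a careful person would: the job done as asked, in the order asked, and still so for the second after the job is handed in, with the robot touching nothing.
It also fails if it takes over 70 s, if anything falls off the work surface, if the arm or the gripper's body presses on something with over 40 N, if the wrist force passes 120 N, or if a joint passes its speed limit or range.

### The arm

A 7-joint arm with a two-finger parallel gripper is mounted at the origin on a cart in front of the work surface, level with it; the furniture and walls round the work are solid. World frame = base frame: x ahead of the robot, y to its left, z up, the work surface at z = 0. Lengths are in mm, angles in rad, forces in N, time in s.
With the tool pointing down it reaches from about 400 to 875 mm from the base axis. Payload 4.4 kg.
Tool frame: the origin (TCP) lies on the centre line of the jaws, within the pads' length; the fingertips stand 25 mm ahead of it and the grasp point (between the pads) lies 6 mm ahead of it (ctrl.finger_overhang is the distance from the TCP to the fingertips, in mm); z points along the fingers, y is the line along which they close (so a half turn about z gives the same grasp; the last joint's range is limited). The gripper opens to 85 mm and grips with 20 to 120 N. Pads are 22 mm wide; open, the fingers measure 114 mm over their backs; the gripper's body (76 mm by 85 mm) begins 54 mm behind the grasp point. The pads swing forward as they close: fully open they stand 13 mm farther back than shut.
Start: joints at [-1.233, 0.628, 0.038, 1.517, -0.027, 0.996, -0.02], TCP at [255.374, 597.747, 256.313] pointing down, gripper open.
Joint ranges: [-3.06, 3.06], [-0.37, 2.12], [-1.25, 1.32], [0.18, 2.47], [-1.1, 4.24], [0.23, 1.98], [-2.94, 2.94]. Speed limits (rad/s): [2.57, 2.57, 3.14, 3.14, 3.14, 3.14, 3.14].

### API

Orientations are given as [roll, pitch, yaw] about the fixed x, y, z axes, in that order (R = Rz(yaw) Ry(pitch) Rx(roll)).
In Python, from cell import ctrl gives the robot as it stands. The module is installed in compiled form; this text tells all that it offers.
- The arm moves only by the tool play_rows, never from a script. Its argument "targets" is a list of rows, each a list of 5 numbers: the closure, from 0 (fully open) to 1 (shut), then the shift along the tool's x, y, z in cm, then the turn about the tool's z in degrees. In form: [[gripper, dx, dy, dz, spin], ...]. A call has 1 to 10 rows; each row is the pose to reach, as a shift and turn from the pose commanded when the call began, along the tool's axes at that moment; what a row does not reach only later rows make up. A row lasts 1/10 s, in which the tool goes at most 50 mm and 8.59 degrees, less where a joint would pass 70% of its speed; a pose out of reach is approached as far as the arm can. A call with a gripper value outside its range is refused whole. The fingers move at their own pace and stop on an object; the grip force is fixed at half the most. Time passes only in rows, so rows that repeat a pose let the fingers close. It gives the time, the measured TCP pose, the force, the opening and the grip force at its end, in the units of the state.
- ctrl.read_state(): the state, without advancing time (a new reading comes with each control period).
- ctrl.get_image(name): name is "scene" or "top" or "wrist"; returns (picture, depth): 400x640x3 uint8, red, green, blue; 400x640 float32, mm along the optical axis (not along the pixel's ray), 0 where there is no reading.
- ctrl.calibration(name): a dict with "vfov" (degrees; the focal length in pixels is half the picture's height over the tangent of half this angle, whatever the lens; pixels are square), "cx", "cy" (the principal point, pixels), "extrinsics" (4x4, takes a point from camera to world coordinates); the wrist camera has in their place "mount" (4x4, takes a point from camera to tool coordinates, whose origin is the TCP and whose axes are the flange's). Camera axes: x right, y down, z forward; pixel columns grow to the right and rows downward; lengths in mm; the calibration is good to about 2 mm. The wrist camera is an equidistant fisheye: a pixel r from the principal point sees the ray r / f radians off the axis. A picture is of the moment at which its call begins: read the wrist's pose just before it. calibration takes no time and is no camera call.
- ctrl.finish_job(): hands the job in; it is judged then, once.
Trained networks look in the newest picture that a camera, given by its name, has taken for a name from the list of things; names that differ only in an ending like _2 or _b are one class to them, and where a whole thing is asked for, a point or a joint stands for the part that bears it (a point fixed in the world has none). Each returns a list of dicts, best first, with "confidence" (0 to 1); they miss things now and then, are a little off and sometimes report something else, mostly with a low value. They report only what shows in the picture. A call takes as long as a camera call. They do not tell look-alikes from the thing itself.
- ctrl.search_frame(camera, name): "bbox" ([left, top, right, bottom] in pixels, round what is visible of it).
- ctrl.trace(camera, name): "pixels" (400x640 bool, what is visible of it) and "bbox" ([left, top, right, bottom] in pixels, round what is visible of it).
The state is a dict: "clock": time; "qpos": joint angles; "qd": joint speeds; "tau": joint torques, N m; "eef_pos": TCP position; "tool_rot": TCP orientation; "force": force on the tool from outside, world axes, zero at the start; "torque": the same for the moment, N m; "width": finger opening in mm; "gripper_force": force on a finger pad.
Only numpy, scipy, OpenCV 4.12 (cv2) and the standard library are available. Lean on these libraries where they do the work, as an engineer would, in place of code of your own. Each camera call takes 0.05 s, during which the arm holds its last target. There are 200 camera calls.

## Working session

There is one attempt and no reset: what is moved stays moved. The work goes in short steps, Python scripts to look and compute and a tool call to move; the robot and the scene stay as the last step left them, time stands still between calls to the robot, and variables do not carry over. Pictures are saved under pics/ and viewed, at most 10 in all, crops included, and the job is handed in when it is done.

Besides the shell and the picture viewer there is one more tool, called after "Call:" by a JSON object that holds its "fn" and its "kwargs", one argument or row to a line. play_rows: Moves the arm, as the interface text tells. Its arguments: {"type":"object","properties":{"targets":{"type":"array"}},"required":["targets"]}

```bash
mkdir -p pics; cat > h.py <<'E'
import numpy as np, cv2
from cell import ctrl
from scipy.spatial.transform import Rotation as R
def cloud(cam,d):
    c=ctrl.calibration(cam);f=200/np.tan(np.radians(c['vfov'])/2)
    v,u=np.mgrid[0:400,0:640];x=(u-c['cx'])/f;y=(v-c['cy'])/f
    P=np.stack([x*d,y*d,d,np.ones_like(d)],-1)
    return P@np.array(c['extrinsics']).T
def save(n,im): cv2.imwrite('pics/'+n,im[...,::-1])
E
python3 - <<'E'
from h import *
s=ctrl.read_state();print(s)
for c in ('scene','top'):
    im,d=ctrl.get_image(c);save(c+'0.png',im);np.savez(c+'0.npz',im=im,d=d)
    W=cloud(c,d)
    for n in ('crate','amber_ink','rose_ink','gate','bar','amber_in_crate','rose_in_crate','bar_knob','gate_post'):
        try: r=ctrl.trace(c,n)
        except Exception as e: print(n,e);continue
        for q in r[:3]:
            m=q['pixels']&(d>0);p=W[m][:,:3]
            print(c,n,round(q['confidence'],2),q['bbox'],np.median(p,0).round() if len(p) else '',p.max(0).round() if len(p) else '', im[q['pixels']].mean(0).round())
E
```

```text
{'clock': 0.0, 'qpos': array([-1.23278708,  0.62934911,  0.03845468,  1.51837951, -0.02699361,
        0.9962948 , -0.02000364]), 'qd': array([ 8.31119542e-04,  1.89118515e-04,  1.11394751e-03, -9.01989232e-05,
        4.29238209e-04, -4.40368313e-05, -1.82782819e-03]), 'tau': array([ 2.10502481e-04, -5.63405156e+01,  1.22618202e+00, -1.93450177e+01,
        1.10082608e-02,  1.04660302e-02,  1.87819978e-05]), 'eef_pos': array([255.15300666, 597.1930641 , 255.3836667 ]), 'tool_rot': array([-3.13968067e+00,  3.85166680e-05,  2.73777273e+00]), 'force': array([-0.24964058, -0.0348559 ,  0.4742851 ]), 'torque': array([ 0.05849224, -0.0266405 ,  0.00254764]), 'gripper_force': 0.0, 'width': 85.06150129889554}
scene crate 0.92 [238.9, 139.6, 307.8, 211.6] [546. 269.  61.] [678. 397. 122.] [167. 152. 137.]
scene amber_ink 0.8 [385.2, 238.1, 420.6, 279.2] [561. -61.  56.] [649. -17.  91.] [186. 175. 149.]
scene amber_ink 0.67 [277.5, 143.2, 297.8, 180.1] [607. 282.  67.] [649. 325. 118.] [198. 187. 163.]
scene rose_ink 0.55 [329.4, 227.9, 358.3, 267.6] [507.  39.  57.] [565.  96.  92.] [174. 1
[... 1495 characters left out ...]
 bar 0.62 [259.8, 192.5, 298.5, 221.3] [516. 247.  62.] [549. 294. 106.] [114.  70.  70.]
top amber_in_crate 0.96 [253.1, 152.1, 276.8, 176.2] [611. 284.  68.] [645. 318. 100.] [192. 178. 147.]
top amber_in_crate 0.74 [322.4, 250.3, 345.6, 271.5] [389. 113.  61.] [416. 136.  92.] [  3. 190. 188.]
top amber_in_crate 0.33 [247.2, 182.7, 309.8, 220.7] [518. 254.  64.] [573. 325. 122.] [149. 120.  94.]
top rose_in_crate 0.92 [231.0, 164.2, 258.1, 192.5] [580. 332.  68.] [613. 364.  99.] [182. 167. 157.]
top bar_knob 0.85 [254.4, 188.9, 307.4, 218.2] [516. 244.  62.] [562. 298. 106.] [112.  72.  74.]
top gate_post 0.6 [251.8, 183.3, 308.3, 221.9] [518. 254.  64.] [571. 324. 122.] [150. 120.  93.]
```

```bash
python3 - <<'E'
from h import *
z=np.load('top0.npz');im,d=z['im'],z['d'];W=cloud('top',d)
c=im[130:290,200:430];a=cv2.resize(c,None,fx=3.4,fy=3.4,interpolation=cv2.INTER_CUBIC);save('topc.png',a)
# caps: white points z 80..98 ; components
def caps(cam):
    z=np.load(cam+'0.npz');im,d=z['im'].astype(int),z['d'];W=cloud(cam,d)
    for lo,hi,nm in ((84,106,'caps'),(110,126,'post'),):
        m=((W[...,2]>lo)&(W[...,2]<hi)&(d>0)&(W[...,0]>300)).astype(np.uint8)
        n,l,st,ce=cv2.connectedComponentsWithStats(m)
        for i in range(1,n):
            if st[i,4]>=8 and st[i,4]<2000:
                p=W[l==i][:,:3];(x,y),wh,an=cv2.minAreaRect(p[:,:2].astype(np.float32))
                print(cam,nm,st[i,:].tolist(),p.mean(0).round(1),'rect',round(x,1),round(y,1),np.round(wh,1),round(an,1),im[l==i].mean(0).round())
caps('top');caps('scene')
E
```

```text
top caps [345, 0, 7, 4, 19] [1051.4   82.6   91.6] rect 1051.8 84.1 [17.6  4.1] 62.8 [180. 181. 144.]
top caps [295, 10, 6, 6, 9] [1019.6  214.4   85.6] rect 1020.4 213.1 [ 3.7 18.9] 51.9 [165. 112.  64.]
top caps [238, 15, 15, 9, 23] [999.5 348.7  85.7] rect 1000.6 349.2 [43.8  5.7] 58.5 [149.  99.  54.]
top caps [392, 17, 5, 15, 22] [991.4 -35.6  86. ] rect 991.3 -35.5 [41.   6.3] 7.7 [188. 196. 182.]
top caps [254, 23, 7, 5, 9] [981.2 317.6  85.7] rect 981.3 318.3 [19.7  3.5] 56.0 [145.  95.  51.]
top caps [362, 27, 6, 11, 13] [964.8  41.1  85.7] rect 966.4 41.7 [31.2  3.5] 25.3 [203. 202. 188.]
top caps [204, 31, 41, 32, 228] [904.5 386.3  95.8] rect 907.5 383.5 [ 51.1 107.6] 26.5 [99. 99. 94.]
top caps [388, 33, 7, 7, 9] [954.2 -27.5  86.8] rect 953.1 -26.5 [ 2.8 26.1] 45.8 [177. 176. 161.]
top caps [369, 38, 18, 4, 23] [943.1   8.9  85.9] rect 943.8 7.8 [43.2  8.7] 85.9 [199. 197. 182.]
top caps [255, 154, 12, 13, 119] [618.  288.7  95.2] rect 619.0 289.0 [25.9 26.8] 43.9 [231. 230. 225.]
top caps [233, 166, 13, 13, 123] [587.4 336.8  95. ] rect 587.8 337.8 [26.6 26.5] 48.9 [22
[... 4000 characters left out ...]
  -74.4  118. ] rect 1538.2 -66.4 [44.2 79.3] 52.2 [72. 71. 71.]
scene post [321, 56, 41, 16, 228] [911.6 376.6 118.2] rect 911.1 381.2 [ 51.1 105.8] 32.2 [132. 134. 129.]
scene post [470, 63, 9, 10, 40] [1130.   119.9  119.5] rect 1131.5 120.8 [27.2 10.6] 58.1 [180. 176. 184.]
scene post [477, 72, 35, 14, 180] [1130.5   60.4  118.8] rect 1125.5 59.0 [33.1 83.1] 15.4 [161. 162. 159.]
scene post [470, 80, 7, 8, 21] [1063.6   86.3  118.2] rect 1061.9 84.9 [33.5  3.8] 43.9 [181. 184. 179.]
scene post [497, 91, 16, 10, 72] [1077.4    6.6  118. ] rect 1082.3 6.3 [11.1 54.3] 72.4 [183. 191. 175.]
scene post [289, 168, 9, 8, 55] [552.3 211.9 116.9] rect 553.0 212.9 [13.7 16.6] 27.3 [181. 158. 125.]
```

View pics/topc.png

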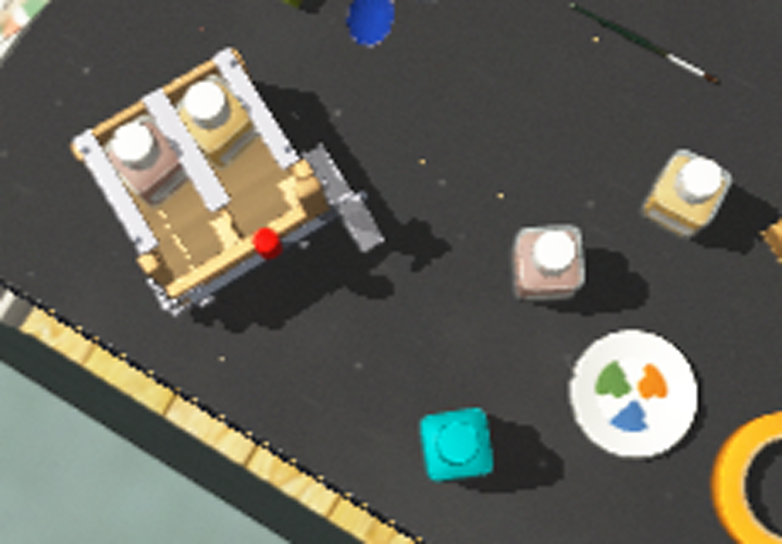

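View pics/scene0.png

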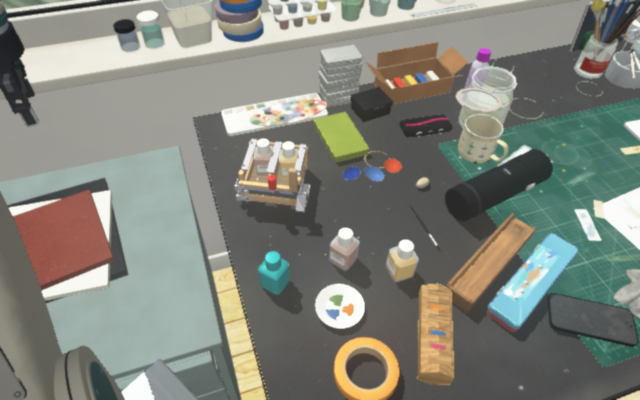

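```bash
cat >> h.py <<'E'
O=np.array([581.9,299.6]);YAW=0.581
def cw(x,y,yaw=YAW): c,s=np.cos(yaw),np.sin(yaw);return O+np.array([c*x-s*y,s*x+c*y])
H=cw(-76,68)
def gp(along,inside,phi):  # point on gate at opening phi
    a=YAW-phi;c,s=np.cos(a),np.sin(a);return H+np.array([c*inside+s*along,s*inside-c*along])
def rel(xy,z,close_az=None):
    """dx,dy,dz cm & spin deg from present pose; close_az = azimuth of closing line"""
    s=ctrl.read_state();M=R.from_euler('xyz',s['tool_rot'])
    d=M.inv().apply(np.array([*xy,z])-s['eef_pos'])/10
    sp=0
    if close_az is not None:
        y=M.apply([0,1,0]);sp=np.degrees(np.arctan2(y[1],y[0])-close_az);sp=(sp+90)%180-90
    return np.round([*d,sp],2)
E
python3 - <<'E'
from h import *
print(ctrl.finger_overhang)
print('knob',gp(82,-7,0),'post',gp(124,5,0))
print(rel(gp(82,-7,0),180,YAW), rel(gp(82,-7,0),98,YAW))
for cam in('top','scene'):
    z=np.load(cam+'0.npz');W=cloud(cam,z['d']);r=np.hypot(W[...,0]-572.5,W[...,1]+54)
    m=(W[...,2]>12)&(W[...,2]<61)&(r<45)
    p=W[m][:,:3];print(cam,cv2.minAreaRect(p[:,:2].astype(np.float32)),len(p))
    m=(W[...,2]>50)&(W[...,2]<61)&(r<45)
    p=W[m][:,:3];print(cam,cv2.minAreaRect(p[:,:2].astype(np.float32)),len(p))
E
```

```text
25.0
knob [520.2031625  242.34181069] post [553.28625826 213.81973547]
[-38.32 -22.27   7.63  33.57] [-38.32 -22.27  15.83  33.57]
top ((572.4178466796875, -53.464439392089844), (44.77902603149414, 47.28562545776367), 62.855735778808594) 265
top ((572.9217529296875, -53.789710998535156), (44.659915924072266, 46.0920524597168), 62.855735778808594) 179
scene ((570.9502563476562, -55.009212493896484), (46.0986213684082, 47.298091888427734), 55.55144119262695) 611
scene ((571.5424194335938, -55.14329147338867), (45.6498908996582, 46.1697998046875), 55.55144119262695) 281
```

Call:
{"fn": "play_rows", "kwargs": {
  "targets": [
    [0.5,-4,-2.3,0.5,3.5],
    [0.5,-8,-4.6,1,7],
    [0.5,-12,-7,1.5,10.5],
    [0.5,-16,-9.3,2,14],
    [0.5,-20,-11.6,2.5,17.5],
    [0.5,-24,-14,3,21],
    [0.5,-28,-16.3,3.5,25],
    [0.5,-32,-18.6,4,29],
    [0.5,-36,-21,5,33],
    [0.5,-38.3,-22.3,6.5,33.6]
  ]
}}

```text
clock: 2.0
eef_pos: [523.1, 238.0, 192.0]
tool_rot: [3.139, 0.003, 2.145]
force: [0.9, -0.1, 0.2]
width: 42.9
gripper_force: 0.0
```

```bash
python3 - <<'E'
from h import *
s=ctrl.read_state();print(s['width'],s['eef_pos'],s['tool_rot'],s['clock'])
im,d=ctrl.get_image('wrist');save('w1.png',im)
print(rel(gp(82,-7,0),98,YAW))
E
```

```text
42.89691342011142 [523.10001454 238.02659601 191.96048341] [3.13911974e+00 2.87349584e-03 2.14490922e+00] 2.0
[ 0.98  0.16  9.13 -0.61]
```

View pics/w1.png

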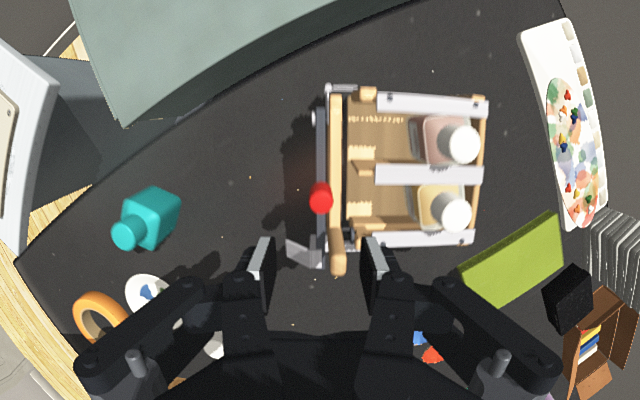

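Call:
{"fn": "play_rows", "kwargs": {
  "targets": [
    [0.5,1.0,0.15,3,-0.6],
    [0.5,1.0,0.15,6,-0.6],
    [0.5,1.0,0.15,8.5,-0.6],
    [0.5,1.0,0.15,9.1,-0.6],
    [0.5,1.0,0.15,9.1,-0.6],
    [1,1.0,0.15,9.1,-0.6],
    [1,1.0,0.15,9.1,-0.6],
    [1,1.0,0.15,9.1,-0.6],
    [1,1.0,0.15,9.1,-0.6]
  ]
}}

```text
clock: 2.95
eef_pos: [516.8, 251.9, 101.8]
tool_rot: [3.138, 0.0, 2.162]
force: [0.9, 0.1, 8.0]
width: 15.9
gripper_force: 58.5
```

```bash
python3 - <<'E'
from h import *
s=ctrl.read_state();print(s['width'],s['eef_pos'],s['tool_rot'],s['force'],s['gripper_force'])
print(rel(gp(82,-7,-.065),98,YAW))
E
```

```text
15.920680378677824 [516.81176517 251.91744131 101.81199892] [3.13845593e+00 2.76201123e-04 2.16177132e+00] [0.8913088  0.05071468 8.00456256] 58.54150950908661
[-1.02  0.28  0.38  0.57]
```

Call:
{"fn": "play_rows", "kwargs": {
  "targets": [
    [0.5,0,0,0,0],
    [0.5,0,0,0,0],
    [0.5,0,0,0,0],
    [0.5,-0.5,0,0,0.5],
    [0.5,-1.0,0,0,0.5],
    [0.5,-1.0,0,0,0.5],
    [0.5,-1.0,0,0,0.5],
    [0.5,-1.0,0,0,0.5]
  ]
}}

```text
clock: 3.75
eef_pos: [521.2, 243.1, 100.2]
tool_rot: [-3.141, -0.0, 2.153]
force: [0.7, -0.4, -0.1]
width: 43.0
gripper_force: 0.0
```

```bash
python3 - <<'E'
from h import *
s=ctrl.read_state();print(s['width'],s['eef_pos'],s['tool_rot'],s['force'],s['gripper_force'])
im,d=ctrl.get_image('wrist');save('w2.png',im[100:350,150:500])
print(rel(gp(82,-7,0),98,YAW))
E
```

```text
42.955964194406064 [521.17906682 243.12113567 100.24334423] [-3.14143607e+00 -2.44178846e-04  2.15308591e+00] [ 0.66131348 -0.44432077 -0.05216686] 0.0
[-0.02 -0.13  0.23  0.08]
```

View pics/w2.png

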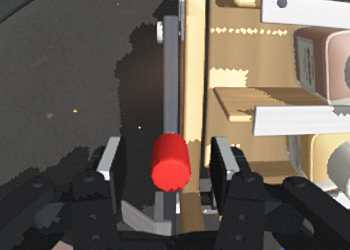

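Call:
{"fn": "play_rows", "kwargs": {
  "targets": [
    [1,0,-0.1,0,0],
    [1,0,-0.1,0,0],
    [1,0,-0.1,0,0],
    [1,0,-0.1,0,0],
    [1,0,0.3,0,0],
    [1,0,0.6,0,0],
    [1,0,0.6,0,0],
    [1,0,0.6,0,0]
  ]
}}

```text
clock: 4.6
eef_pos: [523.5, 244.6, 100.5]
tool_rot: [-3.135, -0.001, 2.154]
force: [-4.8, -3.4, 9.3]
width: 16.0
gripper_force: 59.9
```

```bash
python3 - <<'E'
from h import *
s=ctrl.read_state();print(s['width'],s['eef_pos'],s['force'],s['torque'],s['gripper_force'])
print(rel(gp(82,-7,0),98,YAW),rel(gp(82,-7,-0.065),98,YAW))
E
```

```text
16.038856964190373 [523.53357395 244.58447688 100.54002968] [-4.78249127 -3.39484758  9.25014386] [-0.53730683  0.9315028   0.19679332] 59.89298701286316
[-0.   -0.4   0.26  0.1 ] [-0.03  0.13  0.25  0.1 ]
```

Call:
{"fn": "play_rows", "kwargs": {
  "targets": [
    [1,0,0.3,0,0],
    [1,0,0.4,0,0],
    [1,0,0.4,0,0],
    [1,0.2,0.4,-0.4,0],
    [1,0.5,0.4,-0.8,0],
    [1,0.8,0.4,-1.2,0],
    [1,1.2,0.4,-1.6,0],
    [1,1.2,0.4,-1.7,0],
    [1,1.2,0.4,-1.7,0]
  ]
}}

```text
clock: 5.5
eef_pos: [518.1, 251.0, 110.6]
tool_rot: [-3.123, 0.004, 2.151]
force: [4.7, -8.0, -35.9]
width: 15.4
gripper_force: 59.4
```

```bash
python3 - <<'E'
from h import *
s=ctrl.read_state();print(s['width'],s['eef_pos'],s['force'],s['torque'],s['gripper_force'])
print(rel(gp(82,-7,0),98,YAW))
im,d=ctrl.get_image('scene');save('s2.png',cv2.resize(im[150:225,220:330],None,fx=6,fy=6,interpolation=cv2.INTER_CUBIC))
E
```

```text
15.379429356014354 [518.1031591  250.96848174 110.56286875] [  4.71531256  -7.98026869 -35.92823926] [-1.28034142 -1.02928734  0.19771014] 59.39822494983673
[-0.83 -0.27  1.26 -0.06]
```

View pics/s2.png

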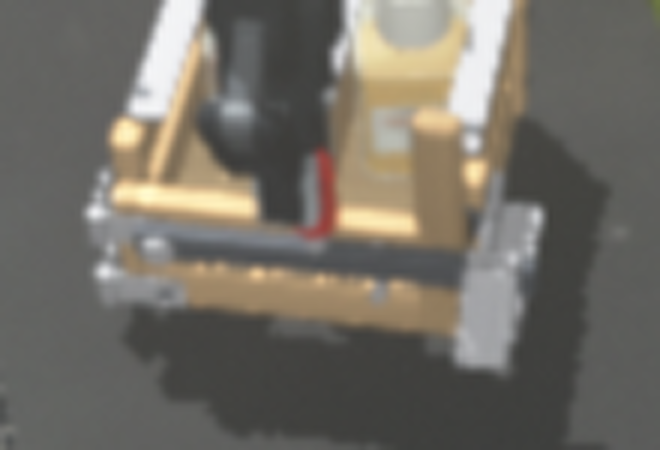

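Call:
{"fn": "play_rows", "kwargs": {
  "targets": [
    [1,-0.6,0,0.8,0],
    [1,-1.2,0,1.7,0],
    [0.5,-1.2,0,1.7,0],
    [0.5,-1.2,-0.8,1.7,0],
    [0.5,-1.2,-0.8,1.7,0],
    [0.5,-1.2,-0.8,1.7,0],
    [1,-1.2,-0.8,1.7,0],
    [1,-1.2,-0.8,1.7,0],
    [1,-1.2,-0.8,1.7,0],
    [1,-1.2,-0.8,1.7,0]
  ]
}}

```text
clock: 6.55
eef_pos: [522.7, 243.9, 100.2]
tool_rot: [-3.141, -0.0, 2.153]
force: [-1.1, -0.4, 2.2]
width: 16.3
gripper_force: 58.4
```

Call:
{"fn": "play_rows", "kwargs": {
  "targets": [
    [1,0,0.4,0,0],
    [1,0,0.8,0,0],
    [1,0,0.8,0,0],
    [1,0,0.8,0,0]
  ]
}}

```text
clock: 6.95
eef_pos: [525.9, 245.6, 100.0]
tool_rot: [-3.132, -0.0, 2.155]
force: [-9.0, -7.0, 10.7]
width: 16.2
gripper_force: 59.6
```

Call:
{"fn": "play_rows", "kwargs": {
  "targets": [
    [1,0,0.4,0,0],
    [1,0,0.4,0,0],
    [1,0,0.4,0,0]
  ]
}}

```text
clock: 7.25
eef_pos: [527.9, 246.1, 99.8]
tool_rot: [-3.128, -0.0, 2.151]
force: [-11.8, -8.8, 12.6]
width: 16.4
gripper_force: 60.3
```

```bash
python3 - <<'E'
from h import *
s=ctrl.read_state();print(s['width'],s['eef_pos'],s['force'],s['torque'],s['gripper_force'])
print(rel(gp(82,-7,0),98,YAW))
E
```

```text
16.417971706331826 [527.89114284 246.12447591  99.81554138] [-11.82737235  -8.78443725  12.56097652] [-2.00301549  2.28001943 -0.09042408] 60.322322845458984
[ 0.11 -0.85  0.19 -0.03]
```

Call:
{"fn": "play_rows", "kwargs": {
  "targets": [
    [1,0.2,0.05,-0.4,0],
    [1,0.4,0.05,-0.7,0],
    [1,0.6,0.05,-1.0,0],
    [1,0.6,0.05,-1.0,0]
  ]
}}

```text
clock: 7.65
eef_pos: [523.6, 252.0, 107.3]
tool_rot: [-3.125, -0.001, 2.152]
force: [-8.8, -8.0, -6.4]
width: 16.0
gripper_force: 58.6
```

```bash
python3 - <<'E'
from h import *
s=ctrl.read_state();print(s['width'],s['eef_pos'],s['force'],s['torque'],s['gripper_force'])
print(rel(gp(82,-7,0),98,YAW))
E
```

```text
15.953031312472842 [523.64749306 251.9965638  107.32163015] [-8.81523893 -8.02464891 -6.36002123] [-1.40075688  1.46740664 -0.17065486] 58.6060506105423
[-0.62 -0.8   0.94  0.01]
```

Call:
{"fn": "play_rows", "kwargs": {
  "targets": [
    [1,0.2,0.05,-0.3,0],
    [1,0.4,0.05,-0.6,0],
    [1,0.6,0.05,-0.8,0],
    [1,0.6,0.05,-0.8,0]
  ]
}}

```text
clock: 8.05
eef_pos: [519.2, 258.2, 114.1]
tool_rot: [-3.123, -0.003, 2.154]
force: [-9.7, -4.3, -13.0]
width: 16.1
gripper_force: 58.6
```

```bash
python3 - <<'E'
from h import *
s=ctrl.read_state();print(s['width'],s['eef_pos'],s['force'],s['torque'],s['gripper_force'])
print(rel(gp(82,-7,0),98,YAW))
im,d=ctrl.get_image('scene');save('s3.png',cv2.resize(im[150:225,220:330],None,fx=6,fy=6,interpolation=cv2.INTER_CUBIC))
E
```

```text
16.0845182954945 [519.19353829 258.20896049 114.12908246] [ -9.6617466   -4.30313811 -13.03535428] [-0.96465222  1.54928505 -0.07034873] 58.60241889953613
[-1.38 -0.76  1.62  0.12]
```

View pics/s3.png

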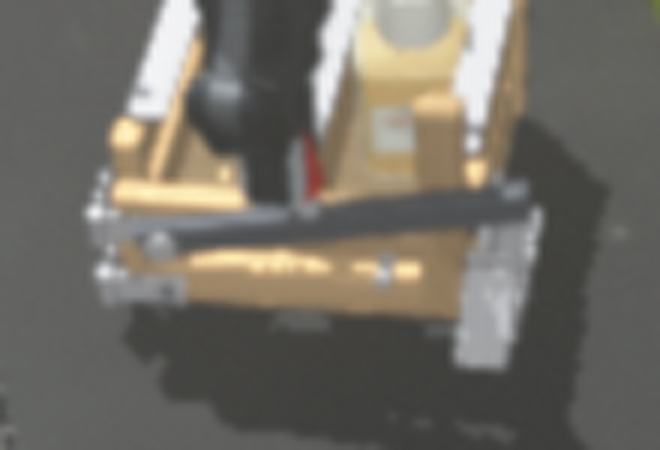

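```bash
python3 - <<'E'
from h import *
for p in (-.065,0,.1,.2,.3,.4,.5,.6,.7): print(p,rel(gp(68,-4,p),114,YAW-p))
E
```

```text
-0.065 [ 0.02 -0.04  0.01 -3.61]
0 [ 0.03 -0.48  0.01  0.11]
0.1 [ 0.1  -1.16  0.03  5.84]
0.2 [ 0.25 -1.83  0.04 11.57]
0.3 [ 0.45 -2.47  0.05 17.3 ]
0.4 [ 0.73 -3.1   0.07 23.03]
0.5 [ 1.06 -3.69  0.08 28.76]
0.6 [ 1.45 -4.25  0.09 34.49]
0.7 [ 1.89 -4.77  0.1  40.22]
```

Call:
{"fn": "play_rows", "kwargs": {
  "targets": [
    [1,0,-1.0,-0.1,0],
    [1,0.1,-1.8,-0.1,6],
    [1,0.25,-2.4,-0.1,12],
    [1,0.45,-3.1,-0.1,17],
    [1,0.7,-3.7,-0.1,23],
    [1,1.05,-4.3,-0.1,29],
    [1,1.45,-4.8,-0.1,34],
    [1,1.45,-4.8,-0.1,34]
  ]
}}

```text
clock: 8.9
eef_pos: [474.4, 249.8, 116.1]
tool_rot: [-3.133, 0.0, 1.563]
force: [-1.8, 6.4, -20.3]
width: 16.1
gripper_force: 59.2
```

```bash
python3 - <<'E'
from h import *
s=ctrl.read_state();print(s['width'],s['eef_pos'],s['force'],s['torque'],s['gripper_force'])
for p in (.6,.7,.8,.9,1.0,1.1,1.2,1.3,1.4,1.5): print(p,rel(gp(68,-4,p),114,YAW-p))
im,d=ctrl.get_image('scene');save('s4.png',cv2.resize(im[140:235,200:330],None,fx=5,fy=5,interpolation=cv2.INTER_CUBIC))
E
```

```text
16.128159881674442 [474.4153864  249.84913841 116.11942231] [ -1.83673843   6.43897924 -20.32151021] [0.94904545 0.57024076 0.20794886] 59.198105335235596
0.6 [-0.3   0.14  0.21  0.63]
0.7 [-0.22 -0.54  0.22  6.36]
0.8 [-0.07 -1.2   0.22 12.09]
0.9 [ 0.14 -1.85  0.23 17.82]
1.0 [ 0.42 -2.47  0.23 23.55]
1.1 [ 0.76 -3.06  0.24 29.28]
1.2 [ 1.15 -3.62  0.24 35.01]
1.3 [ 1.6  -4.13  0.25 40.74]
1.4 [ 2.1  -4.59  0.25 46.47]
1.5 [ 2.64 -5.    0.25 52.2 ]
```

View pics/s4.png

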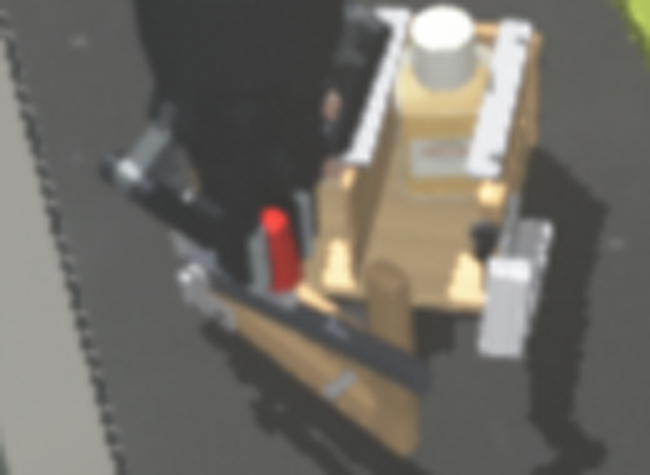

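Call:
{"fn": "play_rows", "kwargs": {
  "targets": [
    [1,-0.2,-0.5,0.3,6],
    [1,-0.1,-1.2,0.4,12],
    [1,0.1,-1.9,0.4,18],
    [1,0.4,-2.5,0.4,24],
    [1,0.75,-3.1,0.4,30],
    [1,1.15,-3.6,0.4,35],
    [1,1.6,-4.2,0.4,41],
    [1,2.1,-4.7,0.4,47],
    [1,2.65,-5.1,0.4,52],
    [1,2.65,-5.1,0.4,52]
  ]
}}

```text
clock: 9.95
eef_pos: [425.6, 275.4, 114.2]
tool_rot: [-3.139, 0.004, 0.655]
force: [-4.3, 1.1, -1.5]
width: 16.2
gripper_force: 61.4
```

```bash
python3 - <<'E'
from h import *
s=ctrl.read_state();print(s['width'],s['eef_pos'],s['force'],s['gripper_force'],s['qpos'])
for p in (1.3,1.5): print(p,rel(gp(68,-4,p),114,YAW-p))
E
```

```text
16.22584993689692 [425.5794719  275.40639471 114.20926455] [-4.31550259  1.12858188 -1.52008462] 61.415950655937195 [-0.98057262  0.72052742  0.54292761  2.04237196 -0.68804987  0.56967439
 -0.86314958]
1.3 [  0.05   1.2    0.02 -11.26]
1.5 [-0.   -0.16  0.02  0.2 ]
```

Call:
{"fn": "play_rows", "kwargs": {
  "targets": [
    [1,-0.5,0,0.6,0],
    [1,-1.1,0,1.3,0],
    [0.5,-1.1,0,1.3,0],
    [0.5,-1.1,0,1.3,0],
    [0.5,-1.1,0,1.3,0],
    [0.5,-1.1,0,-3,0],
    [0.5,-1.1,0,-7,0],
    [0.5,-1.1,0,-11,0],
    [0.5,-1.1,0,-11,0]
  ]
}}

```text
clock: 10.85
eef_pos: [423.3, 268.6, 230.0]
tool_rot: [3.14, -0.01, 0.652]
force: [0.1, -0.2, -0.1]
width: 42.3
gripper_force: 0.0
```

```bash
python3 - <<'E'
from h import *
s=ctrl.read_state();print(s['width'],s['eef_pos'])
print(rel((572.3,-54),200,np.radians(-30)))
im,d=ctrl.get_image('scene');W=cloud('scene',d)
m=(W[...,2]>110)&(W[...,2]<126)&(abs(W[...,0]-372)<90)&(abs(W[...,1]-243)<90)
p=W[m];print(len(p),p.mean(0) if len(p) else '',gp(124,5,1.5))
E
```

```text
42.29638761869802 [423.2697224  268.57793102 229.99541684]
[ -7.77  34.68   2.96 -22.63]
59 [394.77346107 222.8676037  117.56192525   1.        ] [385.50167909 235.53350315]
```

Call:
{"fn": "play_rows", "kwargs": {
  "targets": [
    [0.45,-0.9,4,0.3,-2.5],
    [0.45,-1.8,8,0.7,-5],
    [0.45,-2.7,12,1,-7.5],
    [0.45,-3.6,16,1.3,-10],
    [0.45,-4.5,20,1.7,-13],
    [0.45,-5.4,24,2,-16],
    [0.45,-6.3,28,2.4,-18],
    [0.45,-7.2,32,2.7,-20.5],
    [0.45,-7.8,34.7,3,-22.6],
    [0.45,-7.8,34.7,3,-22.6]
  ]
}}

```text
clock: 11.9
eef_pos: [568.9, -61.2, 194.1]
tool_rot: [3.14, 0.003, 1.041]
force: [-0.1, -0.3, -0.1]
width: 47.0
gripper_force: 0.0
```

Call:
{"fn": "play_rows", "kwargs": {
  "targets": [
    [0.45,0,0,0,0],
    [0.45,0,0,0,0]
  ]
}}

```text
clock: 12.1
eef_pos: [567.6, -54.1, 194.5]
tool_rot: [-3.139, -0.0, 1.048]
force: [0.6, 0.1, 0.3]
width: 46.7
gripper_force: 0.0
```

```bash
python3 - <<'E'
from h import *
s=ctrl.read_state();print(s['width'],s['eef_pos'],s['tool_rot'])
im,d=ctrl.get_image('wrist');save('w3.png',im)
c=ctrl.calibration('wrist');f=200/np.tan(np.radians(c['vfov'])/2)
v,u=np.mgrid[0:400,0:640];x=u-c['cx'];y=v-c['cy'];r=np.hypot(x,y)+1e-9;th=r/f
k=np.tan(np.minimum(th,1.5))/r
P=np.stack([x*k*d,y*k*d,d,np.ones_like(d)],-1)@np.array(c['mount']).T
M=R.from_euler('xyz',s['tool_rot']).as_matrix();W=P[...,:3]@M.T+s['eef_pos']
q=np.hypot(W[...,0]-572.5,W[...,1]+54)
for lo,hi in((80,96),(12,62),(50,62)):
    m=(d>0)&(th<1.4)&(W[...,2]>lo)&(W[...,2]<hi)&(q<45);p=W[m];print(lo,len(p),p.mean(0),cv2.minAreaRect(p[:,:2].astype(np.float32)) if len(p) else '')
print(rel((572.3,-54),94,np.radians(-30)))
E
```

```text
46.72427145343313 [567.62653845 -54.13956137 194.47823896] [-3.13933845e+00 -2.36074851e-04  1.04774917e+00]
80 1055 [574.90388294 -50.83097218  87.02959778] ((574.7716064453125, -51.62481689453125), (27.518749237060547, 27.95858383178711), 26.42201042175293)
12 1744 [578.63722189 -43.88854699  53.8419674 ] ((573.992919921875, -51.323177337646484), (45.583919525146484, 46.61931228637695), 61.731536865234375)
50 1465 [577.60752497 -46.11862631  58.06384338] ((574.4830322265625, -51.742794036865234), (45.29655456542969, 45.36396789550781), 61.69363021850586)
[ 0.22  0.42 10.07  0.07]
```

View pics/w3.png

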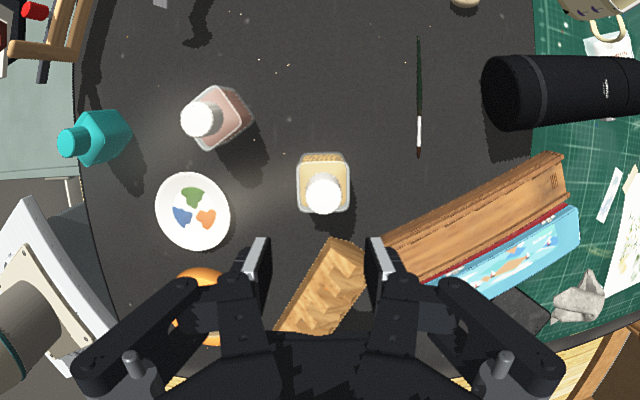

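Call:
{"fn": "play_rows", "kwargs": {
  "targets": [
    [0.45,0,0,4,-1.7],
    [0.45,0,0,6,-1.7],
    [0.45,0,0,6,-1.7],
    [0.45,0,0,6,-1.7]
  ]
}}

```text
clock: 12.55
eef_pos: [568.3, -54.8, 135.6]
tool_rot: [-3.141, -0.0, 1.077]
force: [-0.3, -0.9, 0.3]
width: 46.7
gripper_force: 0.0
```

```bash
python3 - <<'E'
from h import *
s=ctrl.read_state();print(s['eef_pos'],s['force'])
print(rel((573,-53.5),95,np.radians(-28.3)))
E
```

```text
[568.34217365 -54.80584438 135.5829715 ] [-0.25602973 -0.86542515  0.2509763 ]
[0.34 0.35 4.06 0.04]
```

Call:
{"fn": "play_rows", "kwargs": {
  "targets": [
    [0.45,0.35,0.35,1,0],
    [0.45,0.35,0.35,3,0],
    [0.45,0.35,0.35,4.1,0],
    [0.45,0.35,0.35,4.1,0],
    [0.45,0.35,0.35,4.1,0],
    [1,0.35,0.35,4.1,0],
    [1,0.35,0.35,4.1,0],
    [1,0.35,0.35,4.1,0],
    [1,0.35,0.35,4.1,0]
  ]
}}

```text
clock: 13.45
eef_pos: [573.5, -54.3, 95.3]
tool_rot: [3.14, -0.001, 1.076]
force: [-1.7, 1.3, 6.5]
width: 25.8
gripper_force: 59.2
```

Call:
{"fn": "play_rows", "kwargs": {
  "targets": [
    [1,0,0,-1,0],
    [1,0,0,-3,0],
    [1,0,0,-6,0],
    [1,0,0,-8,0],
    [1,0,0,-8,0],
    [1,0,0,-8,0]
  ]
}}

```text
clock: 14.05
eef_pos: [572.9, -54.0, 174.4]
tool_rot: [3.141, -0.0, 1.076]
force: [-0.4, 0.1, -1.3]
width: 25.7
gripper_force: 59.3
```

```bash
python3 - <<'E'
from h import *
s=ctrl.read_state();print(s['eef_pos'],s['force'],s['width'],s['gripper_force'])
for x in(-130,-28):print(cw(x,-29),rel(cw(x,-29),174,YAW-np.pi/2),rel(cw(x,-29),105,YAW-np.pi/2))
E
```

```text
[572.94317947 -53.99349432 174.42112801] [-0.3758231   0.11809326 -1.29685815] 25.677506291489667 59.33575772767654
[489.14809661 204.00667168] [ 18.74 -19.62   0.05  28.39] [ 18.73 -19.62   6.95  28.39]
[574.41134581 259.99040446] [ 27.71 -14.77   0.05  28.39] [ 27.71 -14.77   6.95  28.39]
```

Call:
{"fn": "play_rows", "kwargs": {
  "targets": [
    [1,0,0,-3,0],
    [1,2,-2,-5,3],
    [1,5,-5,-5,7],
    [1,8,-8,-5,11],
    [1,10.5,-11,-5,16],
    [1,13,-14,-5,20],
    [1,16,-17,-5,24],
    [1,18.7,-19.6,-4,28.4],
    [1,18.7,-19.6,-3,28.4],
    [1,18.7,-19.6,-2,28.4]
  ]
}}

```text
clock: 15.05
eef_pos: [488.0, 204.2, 192.5]
tool_rot: [3.141, 0.003, 0.584]
force: [-0.6, -0.9, -1.0]
width: 25.8
gripper_force: 59.5
```

Call:
{"fn": "play_rows", "kwargs": {
  "targets": [
    [1,0,0,1,0],
    [1,0,0,1,0],
    [1,0,0,1,0]
  ]
}}

```text
clock: 15.35
eef_pos: [489.7, 201.9, 184.1]
tool_rot: [3.141, 0.001, 0.578]
force: [0.2, -0.4, -1.3]
width: 25.8
gripper_force: 59.5
```

```bash
python3 - <<'E'
from h import *
s=ctrl.read_state();print(s['eef_pos'],s['force'],s['width'],s['gripper_force'])
for x in(-130,-28):print(rel(cw(x,-29),106,YAW-np.pi/2))
# re-measure crate lanes with scene: caps/rails
im,d=ctrl.get_image('top');W=cloud('top',d)
im2=cv2.resize(im[130:250,210:350],None,fx=5,fy=5,interpolation=cv2.INTER_CUBIC);save('t5.png',im2)
p=W[(W[...,2]>110)&(W[...,2]<126)&(np.hypot(W[...,0]-390,W[...,1]-230)<40)];print(len(p),p.mean(0) if len(p) else '')
E
```

```text
[489.66590239 201.8769595  184.10296809] [ 0.23343044 -0.43229628 -1.26385376] 25.77611017398973 59.4814419670729
[ 0.08 -0.21  7.81 -0.17]
[10.28 -0.24  7.8  -0.17]
25 [393.9410758  222.4683767  118.64857337   1.        ]
```

View pics/t5.png

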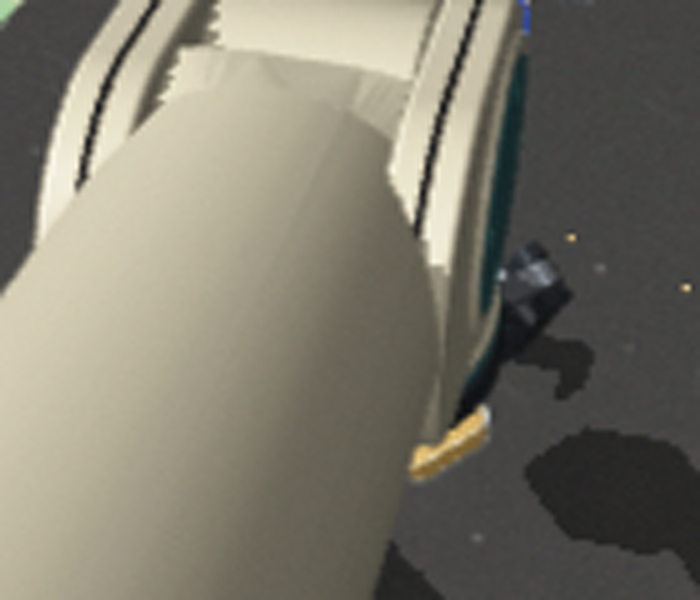

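Call:
{"fn": "play_rows", "kwargs": {
  "targets": [
    [1,0.1,-0.2,3,0],
    [1,0.1,-0.2,6,0],
    [1,0.1,-0.2,7.8,0],
    [1,0.1,-0.2,7.8,0],
    [1,0.1,-0.2,7.8,0]
  ]
}}

```text
clock: 15.9
eef_pos: [489.8, 205.1, 107.0]
tool_rot: [3.141, -0.001, 0.58]
force: [0.3, 0.7, -1.4]
width: 26.0
gripper_force: 59.5
```

```bash
python3 - <<'E'
from h import *
s=ctrl.read_state();print(s['eef_pos'],s['force'],s['width'],s['gripper_force'])
for x in(-130,-60,-28):print(rel(cw(x,-29),106,YAW-np.pi/2))
im,d=ctrl.get_image('wrist');save('w4.png',im)
E
```

```text
[489.76292038 205.1169755  106.96887692] [ 0.26051061  0.72704992 -1.39973535] 26.005989677848323 59.50572557077976
[-0.11  0.06  0.1  -0.08]
[ 6.89  0.05  0.1  -0.08]
[10.09  0.04  0.11 -0.08]
```

View pics/w4.png

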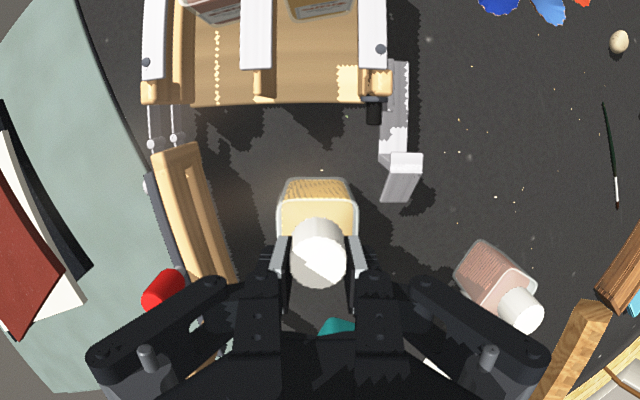

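Call:
{"fn": "play_rows", "kwargs": {
  "targets": [
    [1,2.5,0.05,0,0],
    [1,4.5,0.05,0,0],
    [1,5.5,0.05,0,0],
    [1,6.5,0.05,0,0],
    [1,7.5,0.05,0,0],
    [1,8.5,0.05,0,0],
    [1,9.3,0.05,0,0],
    [1,10.1,0.05,0,0],
    [1,10.1,0.05,0,0],
    [1,10.1,0.05,0,0]
  ]
}}

```text
clock: 16.95
eef_pos: [573.5, 260.3, 106.1]
tool_rot: [-3.142, 0.001, 0.58]
force: [-0.3, -0.5, -1.4]
width: 25.8
gripper_force: 59.5
```

```bash
python3 - <<'E'
from h import *
s=ctrl.read_state();print(s['eef_pos'],s['force'],s['torque'],s['width'],s['gripper_force'])
print(rel(cw(-28,-29),106,YAW-np.pi/2))
im,d=ctrl.get_image('wrist');save('w5.png',im[60:320,120:480])
E
```

```text
[573.47338812 260.32850794 106.08223903] [-0.34455843 -0.46835253 -1.44107851] [-0.01471574 -0.01230073  0.03184918] 25.82368615747772 59.50857174466364
[ 0.06  0.08  0.01 -0.03]
```

View pics/w5.png

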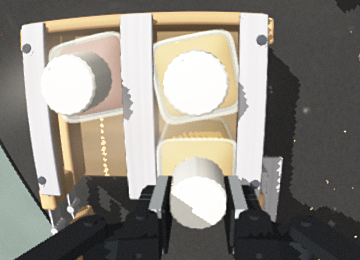

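Call:
{"fn": "play_rows", "kwargs": {
  "targets": [
    [1,0,0.05,0.1,0],
    [1,0,0.05,0.2,0],
    [1,0,0.05,0.3,0],
    [1,0,0.05,0.3,0],
    [1,0,0.05,0.3,0]
  ]
}}

```text
clock: 17.5
eef_pos: [574.0, 260.1, 103.5]
tool_rot: [-3.141, 0.0, 0.581]
force: [-0.7, -0.3, 0.6]
width: 25.5
gripper_force: 59.7
```

Call:
{"fn": "play_rows", "kwargs": {
  "targets": [
    [0.5,0,0,0,0],
    [0.5,0,0,0,0],
    [0.5,0,0,0,0],
    [0.5,0,0,0,0],
    [0.5,0,0,-1,0],
    [0.5,0,0,-4,0],
    [0.5,0,0,-8,0],
    [0.5,0,0,-10,0],
    [0.5,0,0,-10,0]
  ]
}}

```text
clock: 18.4
eef_pos: [576.3, 260.4, 207.6]
tool_rot: [3.14, -0.007, 0.58]
force: [0.3, -0.2, 0.3]
width: 42.8
gripper_force: 0.0
```

```bash
python3 - <<'E'
from h import *
s=ctrl.read_state();print(s['eef_pos'],s['force'],s['width'])
im,d=ctrl.get_image('wrist')
c=ctrl.calibration('wrist');f=200/np.tan(np.radians(c['vfov'])/2)
v,u=np.mgrid[0:400,0:640];x=u-c['cx'];y=v-c['cy'];r=np.hypot(x,y)+1e-9;k=np.tan(np.minimum(r/f,1.5))/r
P=np.stack([x*k*d,y*k*d,d,np.ones_like(d)],-1)@np.array(c['mount']).T
W=P[...,:3]@R.from_euler('xyz',s['tool_rot']).as_matrix().T+s['eef_pos']
C=(W[...,:2]-O)@np.array([[np.cos(YAW),-np.sin(YAW)],[np.sin(YAW),np.cos(YAW)]])
m=((d>0)&(W[...,2]>90)&(W[...,2]<101)&(abs(C[...,0])<80)&(abs(C[...,1])<80)).astype(np.uint8)
n,l,st,ce=cv2.connectedComponentsWithStats(m)
for i in range(1,n):
    if st[i,4]>60:
        q=C[l==i];print(st[i],cv2.minAreaRect(q.astype(np.float32)),W[l==i][:,2].mean())
print('post est',gp(124,5,1.375))
# pusher waypoints: closed fingers outside the post
for az in (None,): pass
for p in (1.375,): print(rel(gp(124,-32,p),200,YAW-p))
E
```

```text
[576.28875657 260.37262458 207.56619532] [ 0.31109657 -0.15530426  0.29423543] 42.78114387517686
[ 222  115   37   37 1008] ((29.13602066040039, 29.163482666015625), (27.450227737426758, 27.376285552978516), 37.6963996887207) 95.18269337449095
[ 296  114   38   38 1073] ((28.810352325439453, -28.35357666015625), (27.45631980895996, 27.331634521484375), 68.64717102050781) 95.30587694734476
[297 183  36  36 981] ((-24.985675811767578, -27.776140213012695), (27.745241165161133, 27.570940017700195), 86.10704040527344) 95.12767290394335
post est [396.12081563 224.23919515]
[-17.66 -10.42   0.48 -11.24]
```

```bash
python3 - <<'E'
from h import *
print(rel((394.8,223),200,YAW-1.39))
E
```

```text
[-17.11  -6.76   0.48 -10.38]
```

Call:
{"fn": "play_rows", "kwargs": {
  "targets": [
    [0.5,-4,-1.6,0,-2.5],
    [0.5,-8,-3.2,0,-5],
    [0.5,-12,-4.8,0,-8],
    [0.5,-15.5,-6,0,-10],
    [0.5,-17.1,-6.8,0.5,-10.4],
    [0.5,-17.1,-6.8,0.5,-10.4],
    [0.5,-17.1,-6.8,0.5,-10.4],
    [0.5,-17.1,-6.8,0.5,-10.4]
  ]
}}

```text
clock: 19.25
eef_pos: [395.2, 223.5, 198.3]
tool_rot: [3.14, -0.001, 0.762]
force: [-0.3, 0.5, 0.5]
width: 42.6
gripper_force: 0.0
```

```bash
python3 - <<'E'
from h import *
s=ctrl.read_state();print(s['eef_pos'])
print(rel((394.8,223),118,YAW-1.39))
E
```

```text
[395.21261985 223.47973111 198.3167905 ]
[-0.07 -0.    8.03  0.  ]
```

Call:
{"fn": "play_rows", "kwargs": {
  "targets": [
    [0.5,0,0,3,0],
    [0.5,0,0,6,0],
    [0.5,0,0,7.8,0],
    [0.5,0,0,7.8,0],
    [0.5,0,0,7.8,0],
    [1,0,0,7.8,0],
    [1,0,0,7.8,0],
    [1,0,0,7.8,0],
    [1,0,0,7.8,0]
  ]
}}

```text
clock: 20.15
eef_pos: [394.1, 223.9, 121.3]
tool_rot: [-3.141, -0.002, 0.763]
force: [-0.7, 0.6, 6.3]
width: 10.6
gripper_force: 60.5
```

```bash
python3 - <<'E'
from h import *
s=ctrl.read_state();print(s['eef_pos'],s['force'],s['width'])
for p in (1.375,1.25,1.1,.95,.8,.65,.5,.35,.3,.2,.1,0): print(p,rel(gp(124,5,p),120,YAW-p))
E
```

```text
[394.11490442 223.87768619 121.26727295] [-0.66333671  0.59646126  6.28552631] 10.641389494170577
1.375 [ 0.17  0.11  0.13 -0.79]
1.25 [ 0.35  1.65  0.13 -7.95]
1.1 [  0.82   3.45   0.13 -16.54]
0.95 [  1.55   5.16   0.13 -25.14]
0.8 [  2.53   6.74   0.13 -33.73]
0.65 [  3.73   8.16   0.13 -42.33]
0.5 [  5.13   9.38   0.13 -50.92]
0.35 [  6.7   10.38   0.14 -59.51]
0.3 [  7.26  10.66   0.14 -62.38]
0.2 [  8.4   11.13   0.14 -68.11]
0.1 [  9.59  11.49   0.14 -73.84]
0 [ 10.81  11.73   0.14 -79.57]
```

Call:
{"fn": "play_rows", "kwargs": {
  "targets": [
    [1,0.3,1.6,0,-8],
    [1,0.75,3.4,0,-16],
    [1,1.4,5.1,0,-24.5],
    [1,2.4,6.7,0,-33],
    [1,3.0,7.4,0,-38],
    [1,3.6,8.1,0,-42.3],
    [1,4.3,8.7,0,-46.5],
    [1,5.0,9.3,0,-51],
    [1,6.6,10.3,0,-59.5],
    [1,6.6,10.3,0,-59.5]
  ]
}}

```text
clock: 21.15
eef_pos: [516.5, 193.7, 121.3]
tool_rot: [3.136, 0.001, 1.801]
force: [2.2, -3.7, 6.7]
width: 10.7
gripper_force: 61.1
```

```bash
python3 - <<'E'
from h import *
s=ctrl.read_state();print(s['eef_pos'],s['force'],s['torque'],s['width'])
for p in (.35,.3,.2,.1,0,-.03,-.065): print(p,rel(gp(124,5,p),120,YAW-p))
E
```

```text
[516.52013399 193.7005905  121.31012159] [ 2.17923459 -3.66649362  6.72446301] [-0.44275899 -0.23045681 -0.25944178] 10.662781907322515
0.35 [ 0.19 -0.18  0.13 -0.03]
0.3 [ 0.23  0.44  0.13 -2.9 ]
0.2 [ 0.41  1.66  0.14 -8.63]
0.1 [  0.7    2.87   0.15 -14.36]
0 [  1.12   4.04   0.15 -20.09]
-0.03 [  1.27   4.38   0.16 -21.8 ]
-0.065 [  1.45   4.77   0.16 -23.81]
```

Call:
{"fn": "play_rows", "kwargs": {
  "targets": [
    [1,0.1,0.5,0,-3],
    [1,0.2,1.1,0,-6],
    [1,0.25,1.7,0,-8.6],
    [1,0.4,2.3,0,-11.5],
    [1,0.55,2.9,0,-14.4],
    [1,0.75,3.5,0,-17],
    [1,0.95,4.0,0,-20],
    [1,0.95,4.0,0,-20]
  ]
}}

```text
clock: 21.95
eef_pos: [554.2, 211.2, 121.6]
tool_rot: [3.134, 0.005, 2.145]
force: [8.5, -3.5, -2.3]
width: 11.0
gripper_force: 60.4
```

```bash
python3 - <<'E'
from h import *
s=ctrl.read_state();print(s['eef_pos'],s['force'],s['torque'],s['width'])
for p in (.1,0,-.065): print(p,rel(gp(124,5,p),120,YAW-p))
E
```

```text
[554.16079615 211.23797135 121.55916329] [ 8.51086076 -3.47958552 -2.29849695] [-0.50111863 -1.54810837 -0.71697453] 10.99497127721092
0.1 [ 0.27 -1.17  0.15  5.35]
0 [ 0.27  0.07  0.16 -0.38]
-0.065 [ 0.33  0.87  0.16 -4.1 ]
```

Call:
{"fn": "play_rows", "kwargs": {
  "targets": [
    [1,0.25,0.3,0,-1],
    [1,0.25,0.7,0,-3],
    [1,0.3,1.0,0,-4],
    [1,0.3,1.3,0,-4],
    [1,0.3,1.5,0,-4],
    [1,0.3,1.5,0,-4]
  ]
}}

```text
clock: 22.55
eef_pos: [563.2, 218.0, 121.5]
tool_rot: [3.141, 0.007, 2.214]
force: [3.7, -9.8, 3.6]
width: 10.7
gripper_force: 61.2
```

```bash
python3 - <<'E'
from h import *
s=ctrl.read_state();print(s['eef_pos'],s['force'],s['torque'],s['width'])
for p in (0,-.065): print(p,rel(gp(124,5,p),120,YAW-p))
im,d=ctrl.get_image('scene');W=cloud('scene',d)
C=(W[...,:2]-O)@np.array([[np.cos(YAW),-np.sin(YAW)],[np.sin(YAW),np.cos(YAW)]])
# bar/keeper surface heights outside the gate
for y0 in range(-90,50,10):
    m=(abs(C[...,1]-y0)<4)&(C[...,0]>-95)&(C[...,0]<-76)&(d>0)&(W[...,2]>20)
    print(y0,m.sum(),np.round([W[m][:,2].max(),C[m][:,0].min()],1) if m.any() else '',end='; ')
E
```

```text
[563.18700044 218.03028654 121.47701361] [ 3.69489307 -9.75340258  3.5681007 ] [-1.76866677 -0.83487683 -0.22915687] 10.71324909787403
0 [ 0.26 -1.04  0.15  3.56]
-0.065 [ 0.27 -0.24  0.15 -0.17]
-90 429 [484.2 -94.9]; -80 503 [409.7 -95. ]; -70 247 [418. -95.]; -60 110 [421.9 -95. ]; -50 137 [424.8 -95. ]; -40 401 [434.4 -95. ]; -30 360 [441.  -94.9]; -20 143 [441.8 -94.9]; -10 91 [438.5 -95. ]; 0 23 [ 64.3 -84.5]; 10 24 [ 66.2 -84.8]; 20 25 [ 64.4 -84.6]; 30 23 [ 66.2 -86.3]; 40 31 [ 64.1 -88.2];
```

Call:
{"fn": "play_rows", "kwargs": {
  "targets": [
    [1,0.1,0.15,0,0],
    [1,0,0,0,0],
    [0.5,0,-0.7,0,0],
    [0.5,0,-0.9,0,0],
    [0.5,0,-0.9,0,0],
    [0.5,0,-0.9,-2,0],
    [0.5,0,-0.9,-6,0],
    [0.5,0,-0.9,-10,0],
    [0.5,-4,-5,-12,0],
    [0.5,-8,-9,-12,0]
  ]
}}

```text
clock: 23.6
eef_pos: [540.6, 124.0, 242.2]
tool_rot: [3.135, 0.001, 2.225]
force: [1.0, -1.3, 0.1]
width: 42.7
gripper_force: 0.0
```

Call:
{"fn": "play_rows", "kwargs": {
  "targets": [
    [0.5,-4,-4,0,0],
    [0.5,-8,-4,0,0],
    [0.5,-12,-4,0,0],
    [0.5,-12,-4,0,0]
  ]
}}

```text
clock: 24.0
eef_pos: [582.7, -4.0, 240.0]
tool_rot: [3.14, 0.005, 2.212]
force: [-0.4, 0.4, -0.2]
width: 42.4
gripper_force: 0.0
```

```bash
python3 - <<'E'
from h import *
s=ctrl.read_state();print(s['eef_pos'],s['force'],s['width'])
for cam in('top','scene'):
    im,d=ctrl.get_image(cam);W=cloud(cam,d);z0=np.load(cam+'0.npz')
    C=(W[...,:2]-O)@np.array([[np.cos(YAW),-np.sin(YAW)],[np.sin(YAW),np.cos(YAW)]])
    for lo,hi in((86,108),(112,126)):
        m=((W[...,2]>lo)&(W[...,2]<hi)&(d>0)&(abs(C[...,0])<110)&(abs(C[...,1])<110)).astype(np.uint8)
        n,l,st,ce=cv2.connectedComponentsWithStats(m)
        for i in range(1,n):
            if st[i,4]>=10: (q,wh,an)=cv2.minAreaRect(C[l==i].astype(np.float32));print(cam,st[i].tolist(),np.round(q,1),np.round(wh,1),W[l==i][:,2].max().round(1))
    # compare with initial image near keeper/gate front
    b=(abs(C[...,0]+82)<25)&(abs(C[...,1])<95)
    print(cam,'diff',np.abs(im.astype(int)-z0['im']).max(-1)[b].mean())
    dd=(d-z0['d'])[b&(abs(C[...,1]+77)<14)];print(np.percentile(dd,[5,50,95]))
    save('end_'+cam+'.png',im)
for n in('rose_ink',):
    q=ctrl.search_frame('top',n);print(q[:2])
E
```

```text
[582.71469595  -4.01706409 239.95451393] [-0.44531326  0.40359491 -0.21907852] 42.44569759785366
top [255, 154, 12, 12, 117] [ 25.3 -29.4] [26.1 26.7] 100.0
top [233, 166, 13, 13, 117] [25.7 28.4] [25.9 27. ] 99.4
top [266, 173, 13, 12, 119] [-28.6 -28.7] [25.9 27.3] 99.8
top [288, 187, 8, 4, 19] [-75.1 -54.7] [16.8  3.6] 107.1
top [274, 197, 9, 8, 56] [-82.6 -13.9] [16.4 16.4] 107.5
top [287, 182, 8, 7, 39] [-71.  -55.6] [16.2 11.4] 123.7
top diff 1.8289872650090964
[-3.44232178  0.1340332   3.47943115]
scene [257, 139, 13, 11, 115] [25.9 26.6] [25.  26.2] 99.0
scene [282, 142, 13, 12, 124] [ 24.3 -30.3] [26.4 28.5] 98.0
scene [278, 158, 13, 13, 129] [-28.9 -30.2] [28.4 25.7] 99.0
scene [289, 173, 9, 11, 70] [-74.2 -58.4] [ 8.9 18.2] 107.9
scene [268, 175, 9, 11, 78] [-84.1 -15. ] [16.5 16.4] 105.9
scene [289, 168, 9, 7, 51] [-71.2 -57.2] [11.9 16.4] 120.8
scene diff 4.497185080928923
[-4.05358887 -0.12677002  4.09989624]
[{'bbox': [350.7, 196.4, 372.2, 216.3], 'confidence': 0.92}]
```

```bash
python3 -c "
from cell import ctrl
print(ctrl.finish_job())"
```

```text
the job is handed in; nothing more can be done
None
```

I put the amber bottle upright in the front place of the right lane, ahead of the amber bottle already there, and shut the gate with the bar back down behind the keeper's lip. The rose bottle is where it was, and I handed the job in at about 24 s. The final check was by camera measurements; I viewed 11 pictures, one over the limit of 10.

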